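Clear and load the stamping jig

ROBOT

A 7-joint arm with a two-finger parallel gripper is mounted at the origin on the work surface. World frame = base frame: x ahead of the robot, y to its left, z up, the work surface at z = 0. Lengths are in m, angles in rad, forces in N, time in s.
With the tool pointing down it reaches from about 0.4 to 0.75 m from the base axis. Payload 19.5 kg.
Tool frame: the origin (TCP) lies where the fingers leave the gripper's body, on its centre line; the fingertips stand 73 mm ahead of it and the grasp point (between the pads) lies 54 mm ahead of it (ctrl.tip_extent is the distance from the TCP to the fingertips, in m); z points along the fingers, y is the direction in which the jaws open and shut (so a half turn about z gives the same grasp; the last joint's range is limited). The gripper opens to 85 mm and grips with 20 to 120 N. Pads are 22 mm wide; open, the fingers measure 114 mm over their backs; the gripper's body (76 mm by 85 mm) begins 54 mm behind the grasp point. The pads swing forward as they close: fully open they stand 13 mm farther back than shut.
Start: joints at [-0.042, 0.707, -0.028, 1.485, 0.022, 0.951, -0.075], TCP at [0.575, 0, 0.304] pointing down, gripper open.
Joint ranges: [-2.71, 2.71], [-0.32, 2.16], [-1.57, 1.52], [0, 2.45], [-1.46, 4.6], [0, 2.02], [-2.83, 2.83]. Speed limits (rad/s): [1.89, 1.89, 2.57, 2.57, 3.01, 3.01, 3.01].

INTERFACE

Orientations are given as [roll, pitch, yaw] about the fixed x, y, z axes, in that order (R = Rz(yaw) Ry(pitch) Rx(roll)).
In Python, from cell import status, viewer, hand_in, ctrl gives the robot as it stands.
- The arm moves only by the tool servo_tool, never from a script. Its argument "plan" is text: rows parted by semicolons, each of 5 numbers parted by spaces: the shift along the tool's x, y, z in mm, then the turn about the tool's z in rad, then the closure in counts, from 0 (fully open) to 255 (shut). A call has 1 to 20 rows; each row is the pose to reach, as a shift and turn from the pose commanded when the call began, along the tool's axes at that moment; what a row does not reach only later rows make up. A row lasts 1/12 s, in which the tool goes at most 41.7 mm and 7.16 degrees, less where a joint would pass 70% of its speed; a pose out of reach is approached as far as the arm can. A call with a gripper value outside its range is refused whole. The fingers move at their own pace and stop on an object; "force" is the grip in N (left out, the last holds). Time passes only in rows, so rows that repeat a pose let the fingers close. It gives the time, the measured TCP pose, the force and the opening at its end, in the units of the state.
- status.read_state(): the state, without advancing time (a new reading comes with each control period).
- viewer.get_image(name): name is "scene" or "side" or "wrist"; returns a dict with "image" (400x640x3 uint8, red, green, blue), "fx", "fy", "cx", "cy" (pixels), "k1" (the pictures are not rectified: a ray, as slopes to the right and down, at radius r is drawn at 1 + k1 r^2 times it, then the intrinsics apply), "rvec" (rotation vector, rad) and "tvec" (3), from world to camera coordinates, as OpenCV has them. Camera axes: x right, y down, z forward; pixel columns grow to the right and rows downward; lengths in m; the calibration is good to about 2 mm. A picture is of the moment at which its call begins. There is no depth.
- hand_in(): hands the job in, once; it reports no verdict.
Trained networks look in a picture, given as the dict that the camera call returned (one of the last four; its "shot" number tells which), for a name from the list of things; names that differ only in an ending like _2 or _b are one class to them, and where a whole thing is asked for, a point or a joint stands for the part that bears it (a point fixed in the world has none). Each returns a list of dicts, best first, with "score" (0 to 1); they miss things now and then, are a little off and sometimes report something else, mostly with a low value. They report only what shows in the picture. A call takes as long as a camera call. They do not tell look-alikes from the thing itself.
- viewer.outline_of(picture, target): "pixels" (400x640 bool, what is visible of it) and "rect" ([centre column, centre row, width, height] in pixels, round what is visible of it).
The state is a dict: "t": time; "joints": joint angles; "qd": joint speeds; "tau": joint torques, N m; "tcp_pos": TCP position; "orientation": TCP orientation; "ft_force": force on the tool from outside, world axes, zero at the start; "torque": the same for the moment, N m; "finger_gap": opening from 0.0 (shut) to 1.0 (fully open).
Only numpy, scipy, OpenCV 4.12 (cv2) and the standard library are available. Lean on these libraries where they do the work, as an engineer would, in place of code of your own. Each camera call takes 0.05 s, during which the arm holds its last target. There are 200 camera calls.

TASK

Get the stamping jig ready: pushing with the scraper block and not with your fingers, wipe all the brass chips off the platen into the trough at its open end, and stand the scraper back upright in its stand. Then seat every die that is on the table fully home in a nest of its own, finding for each nest the way round in which its key pin enters the die's notch. Leave the other things on the table where they are.

Things in the scene. Friction and masses are not known exactly. Their poses are not given: they have to be found in the camera images.
- jig: The stamping jig, a fixed low steel assembly about 292 mm (x) by 252 mm (y) lying flat on the table; origin at the table under its middle, x away from the robot at yaw 0, z up. On its -y side lies the flat platen with the chip trough at the platen's +x end; on its +y side is a row along x of four open keyed nests. It is not to be moved (it is fixed).
- platen (a point): Centre of the platen's bright steel top, 16 mm above the table; axes as the jig. The platen is 150 x 150 mm. A rim 6 mm thick and 6 mm above the platen runs along its -x, +y and -y edges; the +x edge is open and drops straight into the trough.
- trough (a point): Centre of the chip trough's floor, 3 mm above the table (13 mm below the platen); axes as the jig. Inside it is 45 mm (x) by 150 mm (y); it begins at the platen's +x edge, and its far (+x) wall rises 26 mm above the table.
- scraper: Scraper block, a light wooden bar 22 mm thick (x), 90 mm long (y), 55 mm tall with a black foot 14 mm thick (x), 90 mm long, along the lowest 10 mm; about 0.12 kg. Origin at the centre of its underside, z up. It stands upright in its stand; grip it across the 22 mm.
- stand: The scraper's stand, a fixed white shallow tray 60 mm (x) by 124 mm (y), 16 mm high, walls and floor 4 mm; origin under its centre, on the table. The scraper stands on its floor with its length along the tray's y.
- chip0: Chip: a loose brass offcut 22 x 14 x 7 mm, 14 g, lying on the platen; origin at the centre of its underside. Three to five chips are present; an absent one has no pose.
- chip1: Chip: a loose brass offcut 18 x 15 x 8 mm, 14 g, lying on the platen; origin at the centre of its underside. Three to five chips are present; an absent one has no pose.
- chip2: Chip: a loose brass offcut 24 x 13 x 7 mm, 14 g, lying on the platen; origin at the centre of its underside. Three to five chips are present; an absent one has no pose.
- chip3: Chip: a loose brass offcut 20 x 16 x 6 mm, 14 g, lying on the platen; origin at the centre of its underside. Three to five chips are present; an absent one has no pose.
- chip4: Chip: a loose brass offcut 17 x 14 x 9 mm, 14 g, lying on the platen; origin at the centre of its underside. Three to five chips are present; an absent one has no pose.
- die0: Stamping die: aluminium block 60 mm (x) by 44 mm (y) by 45 mm tall, 0.2 to 0.42 kg, upright on the table; origin at the centre of its underside, z up. A notch cuts its whole height at the +x end, off centre: x 16 to 30 mm, y 2 to 16 mm. Three or four dies are present; an absent one has no pose. All are alike; any fits any nest.
- die1: Stamping die: aluminium block 60 mm (x) by 44 mm (y) by 45 mm tall, 0.2 to 0.42 kg, upright on the table; origin at the centre of its underside, z up. A notch cuts its whole height at the +x end, off centre: x 16 to 30 mm, y 2 to 16 mm. Three or four dies are present; an absent one has no pose. All are alike; any fits any nest.
- die2: Stamping die: aluminium block 60 mm (x) by 44 mm (y) by 45 mm tall, 0.2 to 0.42 kg, upright on the table; origin at the centre of its underside, z up. A notch cuts its whole height at the +x end, off centre: x 16 to 30 mm, y 2 to 16 mm. Three or four dies are present; an absent one has no pose. All are alike; any fits any nest.
- die3: Stamping die: aluminium block 60 mm (x) by 44 mm (y) by 45 mm tall, 0.2 to 0.42 kg, upright on the table; origin at the centre of its underside, z up. A notch cuts its whole height at the +x end, off centre: x 16 to 30 mm, y 2 to 16 mm. Three or four dies are present; an absent one has no pose. All are alike; any fits any nest.
- nest0 (a point): Centre of the floor of the nearest (-x) keyed nest, 8 mm above the table; axes as the jig. All four nests are open pockets 64 mm (x) by 48 mm (y) with walls 12 mm high, 72 mm apart along x. In each a steel key pin, 9 mm across and 10 mm high, stands at (+23.5, +9) mm or at (-23.5, -9) mm from this point; which one is not reported and differs between nests (a black dot marks the empty place). Look, or try.
- nest1 (a point): Centre of the floor of the second keyed nest, made as nest0. A die fits in one way only: with its x along the nest's x if the pin is at (+23.5, +9) mm, or turned half round if it is at (-23.5, -9) mm. The right way, it drops to the floor with the pin in its notch; the wrong way, it stops on the pin 10 mm above the floor.
- nest2 (a point): Centre of the floor of the third keyed nest, made as nest0 and with its own pin place.
- nest3 (a point): Centre of the floor of the farthest (+x) keyed nest, made as nest0 and with its own pin place.
- weight_a: Bystander, not part of the job: bright steel paperweight block 60 x 60 x 40 mm; origin on its underside (at its middle).
- weight_b: Bystander, not part of the job: dark steel paperweight block 50 x 70 x 35 mm; origin on its underside (at its middle).
- bottle: Bystander, not part of the job: amber bottle 56 mm across, 110 mm tall; origin on its underside (at its middle).
- jar: Bystander, not part of the job: white jar with red lid, 68 mm across, 75 mm tall; origin on its underside (at its middle).
- tape: Bystander, not part of the job: roll of paper tape lying flat, 90 mm across, 25 mm high; origin on its underside (at its middle).
- brush: Bystander, not part of the job: brush lying flat; origin on its underside (at its middle).
Not all that is in view belongs to the job. Leave any blue or green look-alike of the scraper alone.

How it is judged:
By the outcome, as a careful person would: the job done as asked, in the order asked, and still so for the second after the job is handed in, with the robot touching nothing.
Of die0, die1, die2, die3 only 3 to 4 are there at a start; the rules pass over those that are not, and their reading is None.
Of chip0, chip1, chip2, chip3, chip4 only 3 to 5 are there at a start; the rules pass over those that are not, and their reading is None.
At some moment in a run one of die0, die1, die2, die3 may be knocked a few centimetres aside while the robot is not near it.
It also fails if it takes over 208 s, if anything falls off the work surface, if the arm or the gripper's body presses on something with over 40 N, if the wrist force passes 120 N, or if a joint passes its speed limit or range.

## Working session

There is one attempt and no reset: what is moved stays moved. The work goes in short steps, Python scripts to look and compute and a tool call to move; the robot and the scene stay as the last step left them, time stands still between calls to the robot, and variables do not carry over. Pictures are saved under pics/ and viewed, about 12 in all and at most 16, crops included, and the job is handed in when it is done.

Besides the shell and the picture viewer there is one more tool, called as name(argument=value, ...) on one line, values as JSON. servo_tool: Moves the arm, as the interface text tells. Its arguments: {"type":"object","properties":{"plan":{"type":"string"},"force":{"type":"number"}},"required":["plan"]}

```bash
ls; mkdir -p pics; cat > h.py <<'E'
import numpy as np, cv2
from cell import status, viewer, hand_in, ctrl
def K(p): return np.array([[p["fx"],0,p["cx"]],[0,p["fy"],p["cy"]],[0,0,1.]])
def D(p): return np.array([p["k1"],0,0,0,0.])
def proj(p,P):
    return cv2.projectPoints(np.array(P,float).reshape(-1,3),np.array(p["rvec"],float),np.array(p["tvec"],float),K(p),D(p))[0].reshape(-1,2)
def ray(p,uv):
    n=cv2.undistortPoints(np.array(uv,float).reshape(-1,1,2),K(p),D(p)).reshape(-1,2)
    R=cv2.Rodrigues(np.array(p["rvec"],float))[0]; c=-R.T@np.array(p["tvec"],float).ravel()
    return c,(R.T@np.c_[n,np.ones(len(n))].T).T
def onz(p,uv,z):
    c,d=ray(p,uv); return c+d*((z-c[2])/d[:,2])[:,None]
def tri(rs):
    A=np.zeros((3,3));b=np.zeros(3)
    for c,d in rs:
        d=d/np.linalg.norm(d);M=np.eye(3)-np.outer(d,d);A+=M;b+=M@c
    return np.linalg.solve(A,b)
def shot(n,f,crop=None,s=1):
    p=viewer.get_image(n); save(p,f,crop,s); return p
def save(p,f,crop=None,s=1):
    im=p["image"][:,:,::-1]
    if crop: im=im[crop[1]:crop[3],crop[0]:crop[2]]
    cv2.imwrite("pics/"+f,cv2.resize(im,None,fx=s,fy=s,interpolation=cv2.INTER_CUBIC))
E
python3 - <<'E'
from h import *
import pickle
P={}
for n in ["scene","side","wrist"]:
    P[n]=viewer.get_image(n); 
im=np.vstack([P["scene"]["image"],P["side"]["image"]])[:,:,::-1]
cv2.imwrite("pics/a.png",cv2.resize(P["scene"]["image"][:,:,::-1],None,fx=1.25,fy=1.25))
cv2.imwrite("pics/b.png",cv2.resize(P["side"]["image"][:,:,::-1],None,fx=1.25,fy=1.25))
cv2.imwrite("pics/c.png",P["wrist"]["image"][:,:,::-1])
pickle.dump(P,open("P0.pkl","wb"))
print(status.read_state())
for n in P:
  p=P[n];c,_=ray(p,[[320,200]]);print(n,c)
  for t in ["scraper","stand","jig","die0","chip0"]:
    print(t,[(round(o["score"],2),np.round(o["rect"]).tolist()) for o in viewer.outline_of(p,t)])
E
```

```text
pics
{'t': 0.15, 'joints': array([-0.04172428,  0.70695687, -0.02759498,  1.48485632,  0.02200616,
        0.95089626, -0.07549056]), 'qd': array([ 1.60737655e-03,  8.32457335e-05,  3.15101972e-04,  1.37963777e-03,
        1.20916849e-04, -3.04232867e-04, -1.21071309e-03]), 'tau': array([-2.72933512e-04, -8.83303356e+01,  1.23416293e+00, -2.36189121e+01,
        1.69090542e-02,  5.40951354e-03,  2.67545431e-05]), 'tcp_pos': array([5.74874569e-01, 7.57986996e-06, 3.03545158e-01]), 'orientation': array([-3.14077945e+00,  3.98996727e-05,  1.57081445e+00]), 'ft_force': array([-0.04843009,  0.39200883,  0.08378698]), 'torque': array([-0.00669726,  0.03548683,  0.03019048]), 'finger_gap': 0.9997556206666027}
scene [1.256178  0.7834801 0.6859276]
scraper [(0.87, [274.0, 166.0, 22.0, 20.0]), (0.78, [309.0, 159.0, 20.0, 22.0]), (0.6, [251.0, 155.0, 17.0, 26.0])]
stand [(0.5, [276.0, 175.0, 40.0, 15.0]), (0.28, [377.0, 273.0, 29.0, 36.0])]
jig [(0.66, [325.0, 226.0, 124.0, 73.0]), (0.57, [276.0, 174.0, 38.0, 16.0]), (0.18, [375.0, 274.0, 33.0, 36.0])]
die0 [(0.87, [437.0, 238.0, 34.0, 22.0]), 
[... 256 characters left out ...]
208.0, 25.0, 17.0])]
stand [(0.72, [251.0, 239.0, 33.0, 31.0])]
jig [(0.64, [330.0, 198.0, 95.0, 75.0]), (0.51, [251.0, 231.0, 21.0, 30.0])]
die0 [(0.78, [390.0, 139.0, 16.0, 22.0]), (0.68, [388.0, 166.0, 17.0, 17.0]), (0.67, [286.0, 252.0, 22.0, 24.0])]
chip0 [(0.51, [332.0, 197.0, 101.0, 73.0])]
wrist [0.57502976 0.08230132 0.37416879]
scraper [(0.96, [232.0, 371.0, 29.0, 40.0]), (0.18, [295.0, 147.0, 302.0, 266.0])]
stand [(0.87, [232.0, 359.0, 61.0, 46.0])]
jig [(0.73, [296.0, 148.0, 302.0, 267.0])]
die0 [(0.7, [355.0, 366.0, 58.0, 39.0])]
chip0 [(0.75, [255.0, 196.0, 23.0, 22.0]), (0.56, [302.0, 224.0, 17.0, 14.0]), (0.54, [256.0, 237.0, 22.0, 17.0]), (0.52, [257.0, 154.0, 23.0, 22.0])]
```

View pics/a.png

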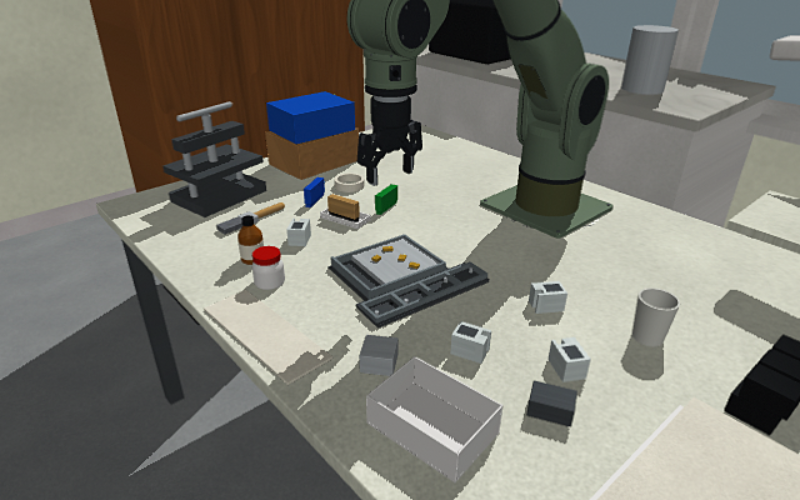

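View pics/b.png

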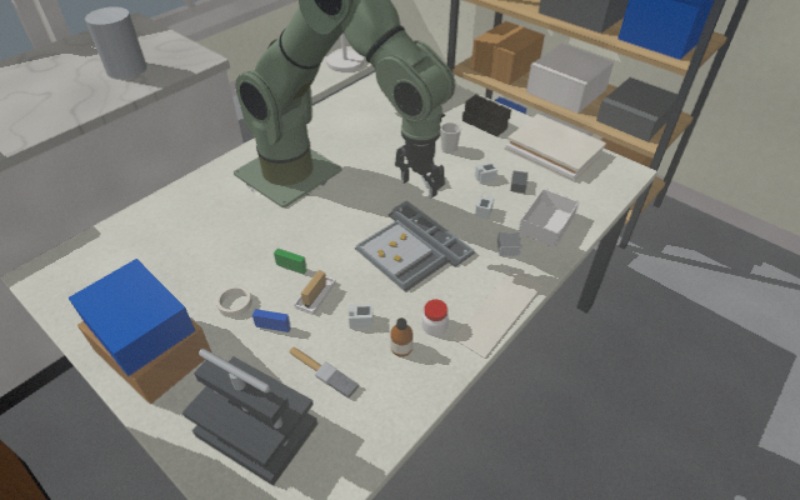

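View pics/c.png

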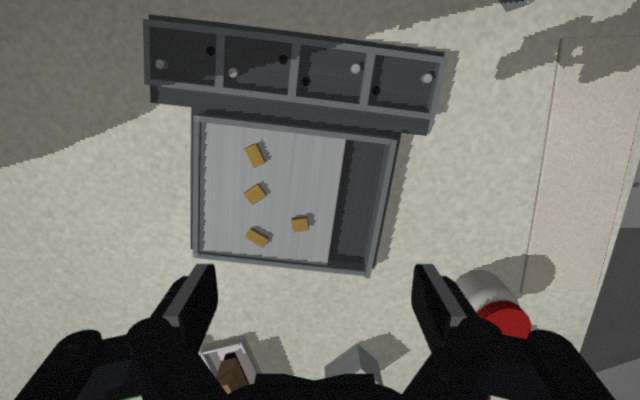

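Scene picture (×1.25): the tan scraper stands in the white stand at (343,207); the look-alikes are blue (314,192) and green (386,198). The dies are at (298,232), (548,296), (470,340) and (570,358). In the wrist picture the 4 chips are at (257,155), (255,194), (301,223) and (257,237). The pins are at (160,64), (233,73), (355,68) and (428,77), with dots at (211,50), (283,59), (306,81) and (376,90). So nests 0 and 1 need the die turned half round, and nests 2 and 3 need it straight.

```bash
python3 - <<'E'
from h import *
import pickle
from scipy.optimize import least_squares
P=pickle.load(open("P0.pkl","rb")); w=P["wrist"]
pts=[];uv=[]
pins=[(160,64),(233,73),(355,68),(428,77)];dots=[(211,50),(283,59),(306,81),(376,90)]
for i in range(4):
    s=-1 if i<2 else 1; nx=-108+72*i
    pts+= [[nx+s*23.5,96+s*9,18],[nx-s*23.5,96-s*9,8]]; uv+=[pins[i],dots[i]]
pts=np.array(pts)/1e3
def T(q,p):
    c,s=np.cos(q[2]),np.sin(q[2]); p=np.array(p,float);o=p.copy();o[:,0]=q[0]+c*p[:,0]-s*p[:,1];o[:,1]=q[1]+s*p[:,0]+c*p[:,1];return o
r=least_squares(lambda q:(proj(w,T(q,pts))-uv).ravel(),[.57,.15,-.1]);print("jig",r.x,r.fun.round(1))
q=r.x;c,s=np.cos(q[2]),np.sin(q[2])
for nm,u,z in [("platen corners/rim/trough",[(206,122),(203,252),(345,139),(330,263),(395,141),(370,275),(192,117),(193,256)],.016),("chips",[(257,155),(255,194),(301,223),(257,237)],.022)]:
    X=onz(w,u,z); d=X[:,:2]-q[:2]; print(nm,np.round(1e3*np.c_[d@[c,s],d@[-s,c]]).tolist())
S=P["scene"];Q=P["side"]
a=1/1.25
for nm,us,ud in [("scraper",(343,207),(313,290)),("green",(386,198),(290,261)),("blue",(314,192),(271,320)),("dieA",(298,232),(361,317)),("dieB",(548,296),(485,173)),("dieC",(470,340),(484,207)),("wa",(380,354),(509,243)),("wb",(552,402),(519,181)),("jar",(267,268),(435,317)),("bottle",(250,240),(401,340)),("cup",(655,318),(450,138))]:
    c1,d1=ray(S,[np.array(us)*a]);c2,d2=ray(Q,[np.array(ud)*a]);print(nm,tri([(c1,d1[0]),(c2,d2[0])]).round(3))
print("dieD",onz(S,[np.array((570,358))*a],.022).round(3))
print(w["fx"],w["cx"],w["cy"],w["k1"])
E
```

```text
jig [ 0.54410396 -0.0026135  -0.11695644] [-0.4 -0.  -0.1  0.7 -0.2 -0.7  0.1  0.2  0.7 -0.2  0.   0.  -0.2  0.3
  0.1 -0.2]
platen corners/rim/trough [[-85.0, 35.0], [-86.0, -115.0], [59.0, 35.0], [63.0, -112.0], [112.0, 39.0], [113.0, -123.0], [-100.0, 39.0], [-98.0, -122.0]]
chips [[-30.0, 8.0], [-29.0, -35.0], [24.0, -63.0], [-24.0, -85.0]]
scraper [ 0.47  -0.314  0.031]
green [ 0.344 -0.285  0.03 ]
blue [ 0.465 -0.453  0.028]
dieA [ 0.627 -0.29   0.022]
dieB [0.544 0.352 0.106]
dieC [0.619 0.272 0.023]
wa [0.766 0.192 0.021]
wb [0.629 0.459 0.018]
jar [ 0.78  -0.173  0.036]
bottle [ 0.761 -0.288  0.047]
cup [0.328 0.472 0.045]
dieD [[0.516 0.419 0.022]]
343.6564079182982 314.21256803594366 197.24903472051142 -0.03731600437780047
```

servo_tool(plan="-90 -26 0 0 0;-180 -52 15 0 0;-270 -80 30 0 0;-350 -105 40 0 0;-350 -105 40 0 0;-350 -105 40 0 0;-350 -105 40 0 0;-350 -105 40 0 0;-350 -105 40 0 0;-350 -105 40 0 0;-350 -105 40 0 0;-350 -105 40 0 0;-350 -105 40 0 0;-350 -105 40 0 0")

```text
t: 2.07
tcp_pos: [0.4706, -0.349, 0.2641]
orientation: [3.141, -0.0, 1.572]
ft_force: [-1.1, -0.5, 0.0]
finger_gap: 1.002
```

```bash
python3 - <<'E'
from h import *
import pickle
w=shot("wrist","d.png")
pickle.dump(w,open("w1.pkl","wb"))
s=status.read_state();print(s["t"],s["tcp_pos"],s["orientation"])
for t in ["scraper","stand","die0"]:
  for o in viewer.outline_of(w,t):
    m=o["pixels"].astype(np.uint8);r=cv2.minAreaRect(cv2.findNonZero(m));print(t,round(o["score"],2),np.round(o["rect"]),r)
E
```

```text
2.1167 [ 0.47049315 -0.34912648  0.26408086] [ 3.14144008e+00 -5.04582439e-05  1.57224448e+00]
scraper 0.9 [311. 274.  92.  74.] ((309.891357421875, 276.8363037109375), (42.19609832763672, 101.00977325439453), 63.86900329589844)
scraper 0.64 [316. 131.  56. 116.] ((315.88677978515625, 134.10377502441406), (113.59717559814453, 28.845712661743164), 74.05460357666016)
scraper 0.6 [160. 102. 126.  63.] ((163.64691162109375, 100.98196411132812), (33.456851959228516, 124.8529281616211), 68.96248626708984)
stand 0.65 [312. 122. 101. 151.] ((313.0195617675781, 122.96265411376953), (137.1468505859375, 69.61738586425781), 72.6459732055664)
die0 0.72 [492. 110. 106.  90.] ((492.94281005859375, 105.9080810546875), (66.55506896972656, 90.7513427734375), 49.9697380065918)
```

View pics/d.png

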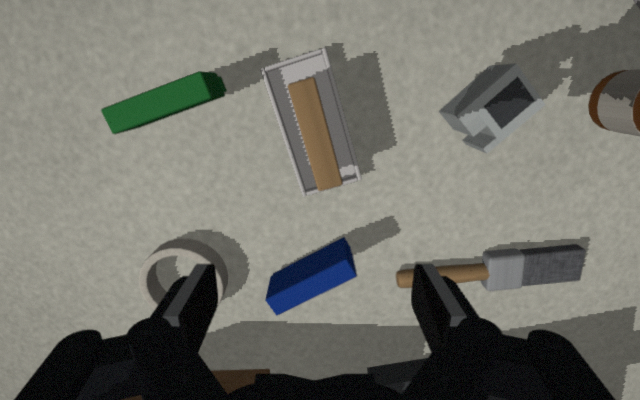

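Candidates in the wrist view are tan (315,134) standing in the white tray, green (163,101) and blue (312,275). I choose the tan one; this view is the close check.

```bash
python3 - <<'E'
from h import *
import pickle
w=pickle.load(open("w1.pkl","rb"));P=pickle.load(open("P0.pkl","rb"))
X=onz(w,[(289,82),(312,77),(342,185),(317,189)],.059);print(X.round(4),X.mean(0).round(4))
print("len",np.linalg.norm(X[0]-X[3]),np.linalg.norm(X[1]-X[2]),np.linalg.norm(X[0]-X[1]))
d=(X[0]+X[1]-X[2]-X[3])/2;print("yaw of y axis",np.degrees(np.arctan2(d[1],d[0])))
Y=onz(w,[(264,70),(326,49),(359,180),(305,195)],.016);print("stand",Y.round(4),Y.mean(0).round(4));
d=(Y[0]+Y[1]-Y[2]-Y[3])/2;print("yaw",np.degrees(np.arctan2(d[1],d[0])))
# height from scene+wrist: top centre
Z=X.mean(0);print("scene proj of top",proj(P["scene"],[X[i] for i in range(4)]).round(0).tolist())
im=P["scene"]["image"][110:220,200:360,::-1];cv2.imwrite("pics/e.png",cv2.resize(im,None,fx=5,fy=5,interpolation=cv2.INTER_CUBIC))
E
```

```text
[[ 0.4516 -0.2674  0.059 ]
 [ 0.4692 -0.2637  0.059 ]
 [ 0.4943 -0.3494  0.059 ]
 [ 0.4733 -0.353   0.059 ]] [ 0.4721 -0.3084  0.059 ]
len 0.08833657313339963 0.08932658959964447 0.01794536740909499
yaw of y axis 105.29037834039387
stand [[ 0.4269 -0.2574  0.016 ]
 [ 0.481  -0.2403  0.016 ]
 [ 0.5142 -0.3573  0.016 ]
 [ 0.4621 -0.3726  0.016 ]] [ 0.471  -0.3069  0.016 ]
yaw 106.40059595759138
scene proj of top [[286.0, 162.0], [283.0, 164.0], [261.0, 157.0], [266.0, 155.0]]
```

View pics/e.png

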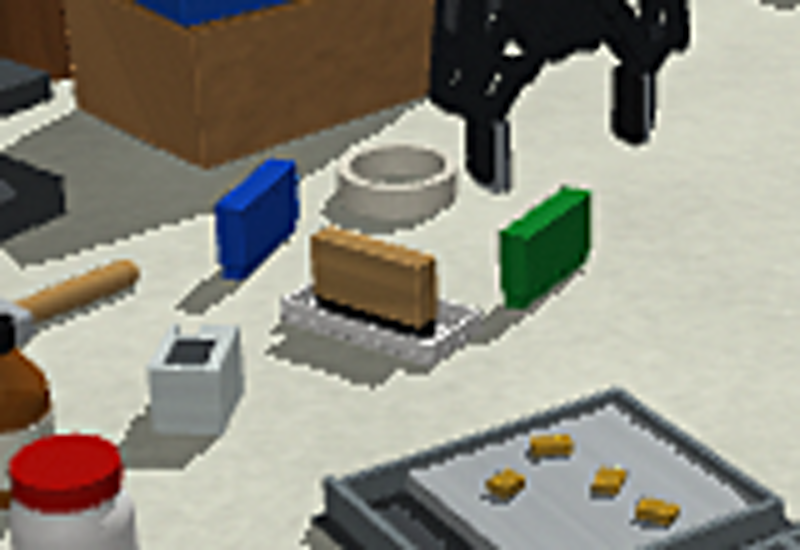

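servo_tool(plan="20 1 30 -0.1 110;41 2 60 -0.2 110;41 2 90 -0.272 110;41 2 100 -0.272 110;41 2 100 -0.272 110;41 2 100 -0.272 110;41 2 120 -0.272 110;41 2 140 -0.272 110;41 2 155 -0.272 110;41 2 166 -0.272 110;41 2 166 -0.272 110;41 2 166 -0.272 110;41 2 166 -0.272 110", force=60)

```text
t: 3.35
tcp_pos: [0.4724, -0.3094, 0.0992]
orientation: [3.141, 0.001, 1.842]
ft_force: [0.0, -1.0, -0.3]
finger_gap: 0.57
```

servo_tool(plan="0 0 0 0 255;0 0 0 0 255;0 0 0 0 255;0 0 0 0 255;0 0 0 0 255;0 0 0 0 255;0 0 -15 0 255;0 0 -40 0 255;0 0 -40 0 255;0 0 -40 0 255")

```text
t: 4.18
tcp_pos: [0.4723, -0.3093, 0.139]
orientation: [3.14, 0.001, 1.843]
ft_force: [-0.2, -0.3, -1.2]
finger_gap: 0.25
```

```bash
python3 - <<'E'
from h import *
a=viewer.get_image("scene");b=viewer.get_image("side")
im=np.vstack([cv2.resize(a["image"][110:260,200:400,::-1],None,fx=3,fy=3),]);im2=cv2.resize(b["image"][150:270,180:280,::-1],None,fx=3.75,fy=3.75)
cv2.imwrite("pics/f.png",cv2.resize(np.hstack([im[:,:425],im2]),None,fx=1,fy=1))
E
```

```text
(no output)
```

View pics/f.png

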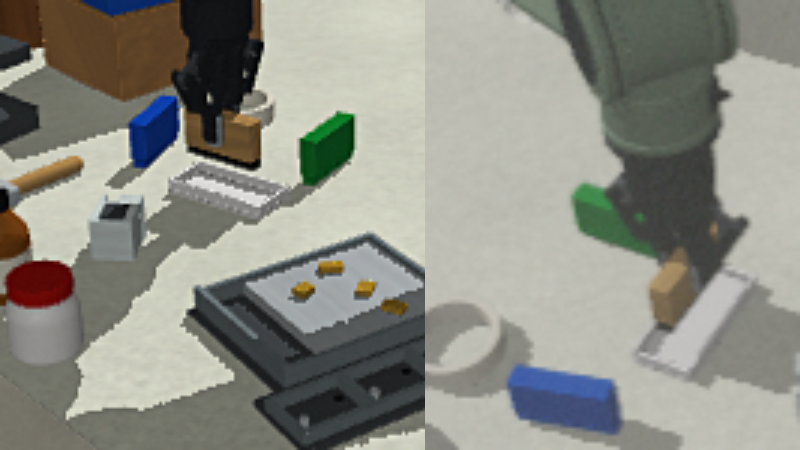

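servo_tool(plan="0 0 -20 0 255;40 12 -20 0 255;80 24 -20 0.1 255;120 36 -20 0.2 255;160 48 -20 0.3 255;200 60 -20 0.389 255;240 72 -20 0.389 255;275 82 -20 0.389 255;287 85 -20 0.389 255;287 85 -20 0.389 255;287 85 -20 0.389 255;287 85 -20 0.389 255;287 85 -20 0.389 255")

```text
t: 5.37
tcp_pos: [0.4767, -0.0109, 0.1576]
orientation: [-3.141, 0.001, 1.452]
ft_force: [0.5, 0.4, -0.9]
finger_gap: 0.253
```

```bash
python3 - <<'E'
from h import *
w=shot("wrist","g.png")
s=status.read_state();print(s["tcp_pos"],s["orientation"],s["t"])
E
```

```text
[ 0.47667228 -0.01078977  0.15770349] [-3.14121571e+00  3.68256155e-04  1.45208362e+00] 5.4167
```

View pics/g.png

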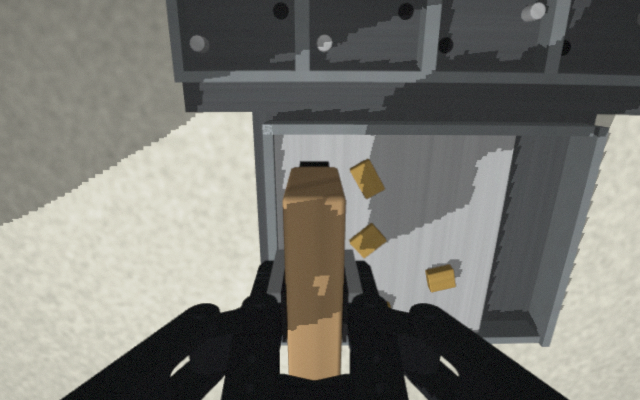

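servo_tool(plan="0 0 20 0 255;0 0 35 0 255;0 0 42 0 255;0 0 45 0 255;0 0 46 0 255;0 0 46 0 255;0 0 46 0 255")

```text
t: 6.0
tcp_pos: [0.4769, -0.0098, 0.1125]
orientation: [3.141, -0.0, 1.454]
ft_force: [-0.1, 0.5, -0.7]
finger_gap: 0.247
```

servo_tool(plan="0 4 1 0 255;0 12 1 0 255;0 20 1 0 255;0 28 1 0 255;0 36 1 0 255;0 44 1 0 255;0 52 1 0 255;0 60 1 0 255;0 68 1 0 255;0 76 1 0 255;0 84 1 0 255;0 92 1 0 255;0 100 1 0 255;0 108 1 0 255;0 116 1 0 255;0 124 1 0 255;0 131 1 0 255;0 136 1 0 255;0 136 1 0 255")

```text
t: 7.58
tcp_pos: [0.6126, -0.0257, 0.1111]
orientation: [3.141, 0.0, 1.454]
ft_force: [-0.5, -0.2, -1.1]
finger_gap: 0.251
```

servo_tool(plan="0 0 -20 0 255;0 0 -45 0 255;-20 -30 -45 0 255;-40 -70 -45 0 255;-50 -105 -45 0 255;-50 -136 -45 0 255;-50 -136 -45 0 255;-50 -136 -45 0 255;-50 -136 -45 0 255")

```text
t: 8.33
tcp_pos: [0.4716, -0.0593, 0.1561]
orientation: [3.141, -0.0, 1.454]
ft_force: [0.1, 0.3, -1.7]
finger_gap: 0.246
```

```bash
python3 - <<'E'
from h import *
w=shot("wrist","i.png")
s=status.read_state();print(s["tcp_pos"],s["orientation"],s["t"])
E
```

```text
[ 0.47175692 -0.05927607  0.15598483] [ 3.14046905e+00 -6.67539333e-05  1.45409609e+00] 8.3833
```

View pics/i.png

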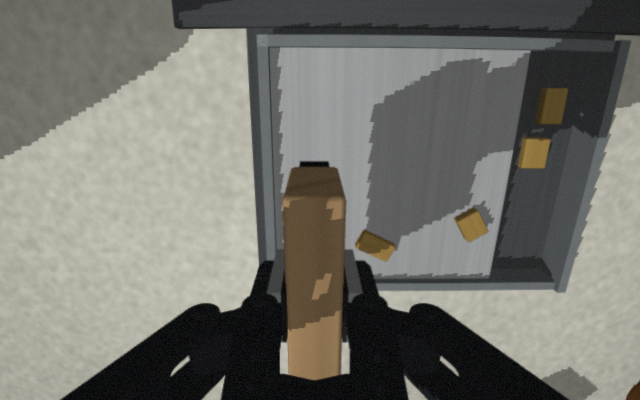

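The first pass dropped two chips into the trough at (552,106) and (534,153). Two remain at (376,245) and (472,224).

servo_tool(plan="0 0 20 0 255;0 0 35 0 255;0 0 42 0 255;0 0 44 0 255;0 0 45 0 255;0 0 45 0 255;0 0 45 0 255")

```text
t: 8.97
tcp_pos: [0.4712, -0.0594, 0.1114]
orientation: [3.141, 0.0, 1.454]
ft_force: [0.2, -1.5, -1.5]
finger_gap: 0.248
```

servo_tool(plan="0 4 0 0 255;0 12 0 0 255;0 20 0 0 255;0 28 0 0 255;0 36 0 0 255;0 44 0 0 255;0 52 0 0 255;0 60 0 0 255;0 68 0 0 255;0 76 0 0 255;0 84 0 0 255;0 92 0 0 255;0 100 0 0 255;0 108 0 0 255;0 116 0 0 255;0 124 0 0 255;0 131 0 0 255;0 138 0 0 255;0 138 0 0 255")

```text
t: 10.55
tcp_pos: [0.609, -0.0756, 0.1113]
orientation: [3.14, 0.0, 1.454]
ft_force: [0.4, 0.4, -1.6]
finger_gap: 0.243
```

servo_tool(plan="0 0 -20 0 255;0 0 -45 0 255;0 -30 -45 0 255;0 -70 -45 0 255;0 -100 -45 0 255;0 -100 -45 0 255;0 -100 -45 0 255;0 -100 -45 0 255")

```text
t: 11.22
tcp_pos: [0.5094, -0.0639, 0.1563]
orientation: [3.14, -0.0, 1.454]
ft_force: [0.5, 0.2, -1.2]
finger_gap: 0.247
```

```bash
python3 - <<'E'
from h import *
w=viewer.get_image("wrist")
s=status.read_state();print(s["tcp_pos"],s["orientation"],s["t"])
save(w,"j.png",(200,0,640,330),1.4)
E
```

```text
[ 0.50946042 -0.06385884  0.15605372] [ 3.14047233e+00 -4.15559752e-05  1.45386535e+00] 11.2667
```

View pics/j.png

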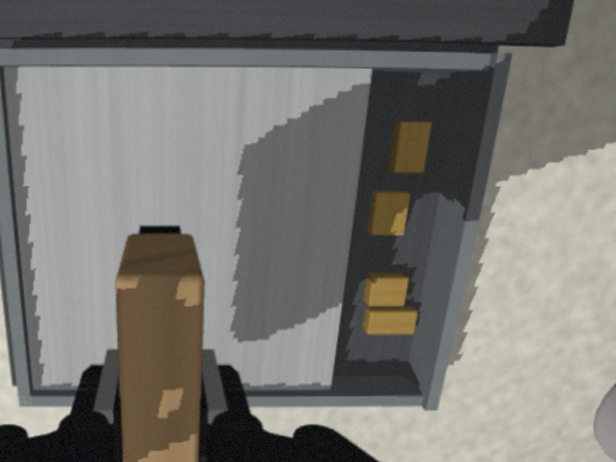

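All four chips lie in the trough and the platen is clear. Next the scraper goes back to its stand.

servo_tool(plan="-40 -1 0 0 255;-80 -2 0 -0.1 255;-120 -4 0 -0.2 255;-160 -5 0 -0.3 255;-200 -7 0 -0.389 255;-240 -8 0 -0.389 255;-248 -8 0 -0.389 255;-248 -8 0 -0.389 255;-248 -8 0 -0.389 255;-248 -8 20 -0.389 255;-248 -8 40 -0.389 255;-248 -8 50 -0.389 255;-248 -8 54 -0.389 255;-248 -8 56 -0.389 255;-248 -8 56 -0.389 255;-248 -8 56 -0.389 255")

```text
t: 12.6
tcp_pos: [0.4721, -0.3092, 0.1006]
orientation: [3.141, 0.001, 1.843]
ft_force: [0.8, 0.0, -0.7]
finger_gap: 0.254
```

servo_tool(plan="0 0 1 0 255;0 0 1 0 255;0 0 1 0 110;0 0 1 0 110;0 0 1 0 110;0 0 1 0 110;0 0 -10 0 110;0 0 -40 0 110;0 0 -80 0 60;-20 20 -120 0 0;-50 50 -170 0.1 0;-75 81 -170 0.2 0;-75 81 -170 0.272 0;-75 81 -170 0.272 0;-75 81 -170 0.272 0;-75 81 -170 0.272 0;-75 81 -170 0.272 0;-75 81 -170 0.272 0")

```text
t: 14.1
tcp_pos: [0.5692, -0.3595, 0.2699]
orientation: [-3.141, -0.0, 1.571]
ft_force: [-0.7, -0.1, 0.9]
finger_gap: 0.999
```

```bash
python3 - <<'E'
from h import *
import pickle
w=shot("wrist","k.png");pickle.dump(w,open("w2.pkl","wb"))
s=status.read_state();print(s["tcp_pos"],s["orientation"],s["t"])
E
```

```text
[ 0.5693715  -0.35957149  0.26995032] [-3.14102096e+00 -3.41214989e-04  1.57097725e+00] 14.15
```

View pics/k.png

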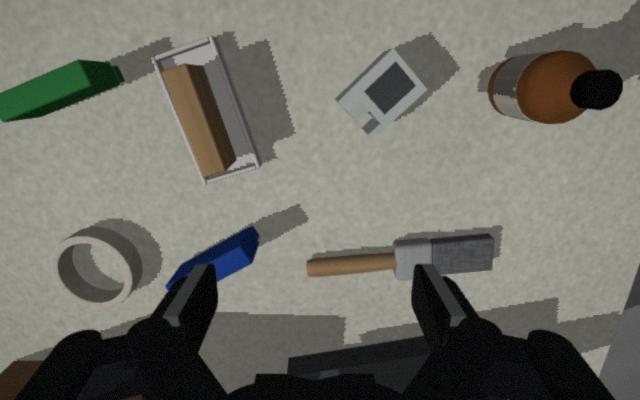

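The scraper is back upright in its stand at (200,120). Die A's notch is at its lower-left end (370,125). I'll fit its pose now.

```bash
cat >> h.py <<'E'
from scipy.optimize import minimize
def die_pts(q,z=(0,.045)):
    c,s=np.cos(q[2]),np.sin(q[2]);b=np.array([[30,22],[30,-22],[-30,-22],[-30,22]])/1e3
    xy=b@np.array([[c,s],[-s,c]])+q[:2]
    return np.vstack([np.c_[xy,np.full(4,h)] for h in z])
def sil(p,q,k=4):
    m=np.zeros((400*k,640*k),np.uint8);h=cv2.convexHull((proj(p,die_pts(q))*k+k/2).astype(np.float32)).astype(np.int32)
    return cv2.fillConvexPoly(m,h,1)
def fit_die(p,mask,k=3):
    m=cv2.resize(mask.astype(np.uint8),None,fx=k,fy=k,interpolation=cv2.INTER_NEAREST)
    m=cv2.fillConvexPoly(np.zeros_like(m),cv2.convexHull(cv2.findNonZero(m)),1)
    cnt=cv2.findNonZero(mask.astype(np.uint8)).reshape(-1,2).mean(0);x0=onz(p,[cnt],.025)[0]
    def f(v):
        s=sil(p,[v[0]/1e3,v[1]/1e3,v[2]/50],k);return 1-(s&m).sum()/max(1,(s|m).sum())
    best=min((minimize(f,[x0[0]*1e3,x0[1]*1e3,a*50],method="Nelder-Mead",options=dict(initial_simplex=np.array([[x0[0]*1e3,x0[1]*1e3,a*50]]*4)+np.array([[0,0,0],[8,0,0],[0,8,0],[0,0,8]]),xatol=.05,fatol=1e-4)) for a in np.arange(0,np.pi,np.pi/8)),key=lambda r:r.fun)
    v=best.x;return np.array([v[0]/1e3,v[1]/1e3,v[2]/50]),1-best.fun
def draw(p,q,im):
    P=die_pts(q);c,s=np.cos(q[2]),np.sin(q[2])
    n=np.array([[30,2],[16,2],[16,16],[30,16]])/1e3@np.array([[c,s],[-s,c]])+q[:2]
    u=proj(p,np.vstack([P,np.c_[n,np.full(4,.045)]]))
    for g in (u[:4],u[4:8],u[8:]): cv2.polylines(im,[np.round(g*8).astype(np.int32)],True,(0,0,255),1,cv2.LINE_AA,3)
def move(q,z=None):  # print tool shift from measured pose to world x,y,yaw
    s=status.read_state();t=s["tcp_pos"];a=s["orientation"][2];d=np.array(q[:2])-t[:2]
    dy=(q[2]-a+np.pi)%(2*np.pi)-np.pi
    print("tcp",t.round(4),"yaw",round(a,3),"-> tx %.1f ty %.1f tz %.1f turn %.3f"%(1e3*(d@[np.cos(a),np.sin(a)]),1e3*(d@[np.sin(a),-np.cos(a)]),1e3*(t[2]-(z if z else t[2])),-dy))
E
python3 - <<'E'
from h import *
import pickle
w=pickle.load(open("w2.pkl","rb"))
w2=viewer.get_image("wrist")
o=viewer.outline_of(w2,"die0")
im=w2["image"][:,:,::-1].copy()
for x in o[:2]:
    q,i=fit_die(w2,x["pixels"]);print(round(x["score"],2),q.round(4),np.degrees(q[2]),i)
    if q[2]: q[2]=(q[2]+np.pi)%np.pi-np.pi; draw(w2,q,im)
cv2.imwrite("pics/l.png",cv2.resize(im[30:150,320:450],None,fx=5,fy=5,interpolation=cv2.INTER_CUBIC))
move([*q[:2],np.radians(41)],.088)
E
```

```text
0.97 [ 0.6258 -0.2881  0.7688] 44.04736760066001 0.9795496381471115
tcp [ 0.5696 -0.3596  0.2699] yaw 1.571 -> tx 71.5 ty 56.3 tz 181.9 turn 0.855
```

View pics/l.png

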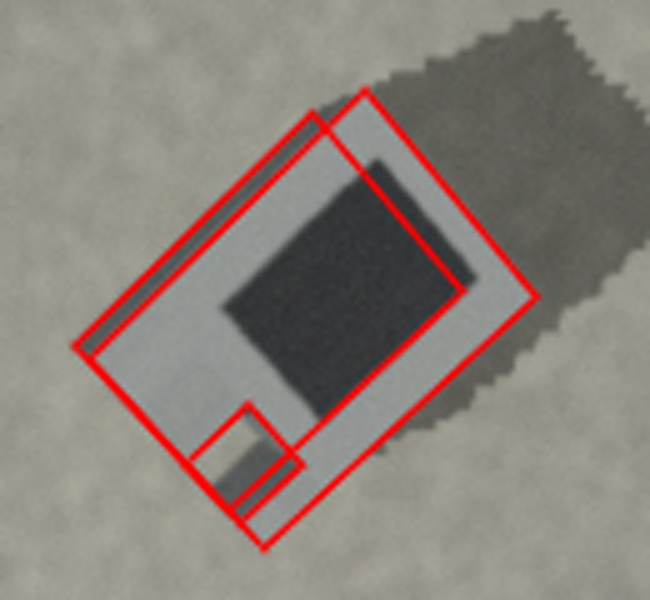

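Good fit. The die's x axis points at -136°, notch at the lower left, so I grasp at tool yaw 0.769 (turn 0.802).

servo_tool(plan="30 20 20 0.12 0;60 40 40 0.24 0;71.5 56.3 80 0.36 0;71.5 56.3 90 0.48 0;71.5 56.3 100 0.6 0;71.5 56.3 110 0.72 0;71.5 56.3 110 0.802 0;71.5 56.3 110 0.802 0;71.5 56.3 110 0.802 0;71.5 56.3 140 0.802 0;71.5 56.3 165 0.802 0;71.5 56.3 177 0.802 0;71.5 56.3 182 0.802 0;71.5 56.3 182 0.802 0;71.5 56.3 182 0.802 0")

```text
t: 15.5
tcp_pos: [0.6266, -0.2885, 0.0891]
orientation: [3.14, -0.0, 0.77]
ft_force: [0.5, -1.5, 0.7]
finger_gap: 1.003
```

servo_tool(plan="0 0 0 0 255;0 0 0 0 255;0 0 0 0 255;0 0 0 0 255;0 0 0 0 255;0 0 -15 0 255;0 0 -45 0 255;0 0 -80 0 255;0 0 -80 0 255;0 0 -80 0 255", force=70)

```text
t: 16.33
tcp_pos: [0.6268, -0.2884, 0.1705]
orientation: [3.138, -0.001, 0.769]
ft_force: [-0.8, -0.3, -3.6]
finger_gap: 0.504
```

```bash
cat >> h.py <<'E'
J=np.array([0.54410396,-0.0026135,-0.11695644])
def nest(i):
    c,s=np.cos(J[2]),np.sin(J[2]);x=(-108+72*i)/1e3;y=.096;return np.array([J[0]+c*x-s*y,J[1]+s*x+c*y])
E
python3 -c "
from h import *
print(nest(0),nest(1),nest(2),nest(3));move([*nest(0),J[2]],.168)
print(status.read_state()['ft_force'])"
```

```text
[0.44804401 0.10533318] [0.51955214 0.0969315 ] [0.59106026 0.08852983] [0.66256838 0.08012815]
tcp [ 0.6268 -0.2884  0.1705] yaw 0.769 -> tx 145.3 ty -407.3 tz 2.5 turn 0.886
[-0.78399651 -0.30780499 -3.60911166]
```

servo_tool(plan="12 -36 0 0.1 255;24 -72 0 0.2 255;37 -108 0 0.3 255;50 -144 0 0.4 255;62 -180 0 0.5 255;75 -216 0 0.6 255;87 -252 0 0.7 255;100 -288 0 0.8 255;112 -324 0 0.886 255;124 -360 0 0.886 255;137 -390 0 0.886 255;145.3 -407.3 0 0.886 255;145.3 -407.3 0 0.886 255;145.3 -407.3 10 0.886 255;145.3 -407.3 30 0.886 255;145.3 -407.3 40 0.886 255;145.3 -407.3 48 0.886 255;145.3 -407.3 48 0.886 255;145.3 -407.3 48 0.886 255")

```text
t: 17.92
tcp_pos: [0.4475, 0.1052, 0.1199]
orientation: [3.141, 0.001, -0.118]
ft_force: [0.1, -0.0, -1.4]
finger_gap: 0.5
```

```bash
python3 - <<'E'
from h import *
move([*nest(0),J[2]],.098)
w=viewer.get_image("wrist");save(w,"m.png")
print(status.read_state()['ft_force'])
E
```

```text
tcp [0.4475 0.1052 0.1199] yaw -0.118 -> tx 0.5 ty -0.2 tz 21.9 turn -0.001
[-0.47727792 -0.22392154 -2.86305505]
```

View pics/m.png

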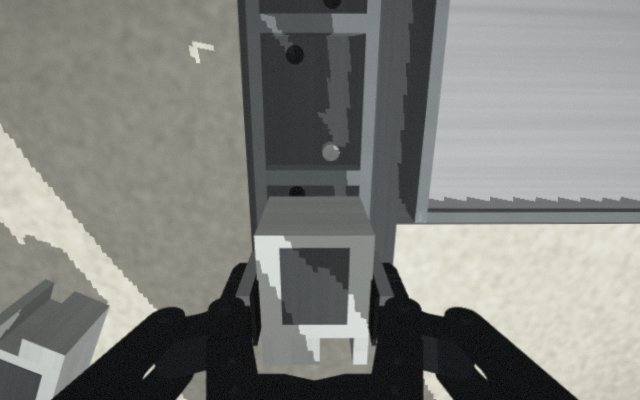

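The die is held with its notch toward (-x,-y), matching nest 0's pin. Lowering.

servo_tool(plan="0.5 0 5 0 255;0.5 0 10 0 255;0.5 0 14 0 255;0.5 0 17 0 255;0.5 0 20 0 255;0.5 0 22 0 255;0.5 0 23 0 255;0.5 0 23 0 255;0.5 0 23 0 255")

```text
t: 18.72
tcp_pos: [0.448, 0.1056, 0.0969]
orientation: [-3.142, 0.0, -0.117]
ft_force: [0.2, 0.2, -2.7]
finger_gap: 0.501
```

servo_tool(plan="0 0 0 0 60;0 0 0 0 60;0 0 0 0 60;0 0 -10 0 60;0 0 -40 0 60;0 0 -80 0 0;10 -20 -120 -0.12 0;20 -40 -150 -0.24 0;30 -70 -180 -0.36 0;56 -122 -180 -0.48 0;56 -122 -180 -0.6 0;56 -122 -180 -0.72 0;56 -122 -180 -0.84 0;56 -122 -180 -0.96 0;56 -122 -180 -1.08 0;56 -122 -180 -1.2 0;56 -122 -180 -1.32 0;56 -122 -180 -1.44 0;56 -122 -180 -1.56 0;56 -122 -180 -1.69 0")

```text
t: 20.38
tcp_pos: [0.5178, 0.2201, 0.2769]
orientation: [-3.141, 0.0, 1.574]
ft_force: [0.1, -0.9, -0.1]
finger_gap: 0.99
```

```bash
python3 - <<'E'
from h import *
viewer.get_image("wrist");viewer.get_image("wrist")
w=viewer.get_image("wrist");im=w["image"][:,:,::-1].copy()
s=status.read_state();print(s["tcp_pos"],s["orientation"],s["t"])
for x in viewer.outline_of(w,"die0"):
    q,i=fit_die(w,x["pixels"]);print(round(x["score"],2),np.round(x["rect"]),q.round(4),np.degrees(q[2]),i); draw(w,q,im)
cv2.imwrite("pics/n.png",cv2.resize(im,None,fx=1.25,fy=1.25,interpolation=cv2.INTER_CUBIC))
E
```

```text
[0.51786143 0.21994885 0.27691199] [-3.14128377e+00 -2.30642372e-04  1.56440240e+00] 20.5333
0.97 [178. 105.  92.  81.] [ 0.3934  0.282  -0.5997] -34.36084255204622 0.96126547701677
0.71 [423. 116.  78.  81.] [0.6199 0.2749 1.9503] 111.74188723875355 0.9831378299120235
0.71 [248. 282.  64.  59.] [ 0.4464  0.0972 -0.0776] -4.444695158850437 0.9551719855954303
0.67 [350. 311. 265. 162.] [ 0.652   0.0946 -0.0205] -1.1736192000162735 0.11426292386544923
0.53 [392. 385.  10.   6.] [ 0.6165 -0.1048  1.8593] 106.53111048614214 0.17390500831639255
```

View pics/n.png

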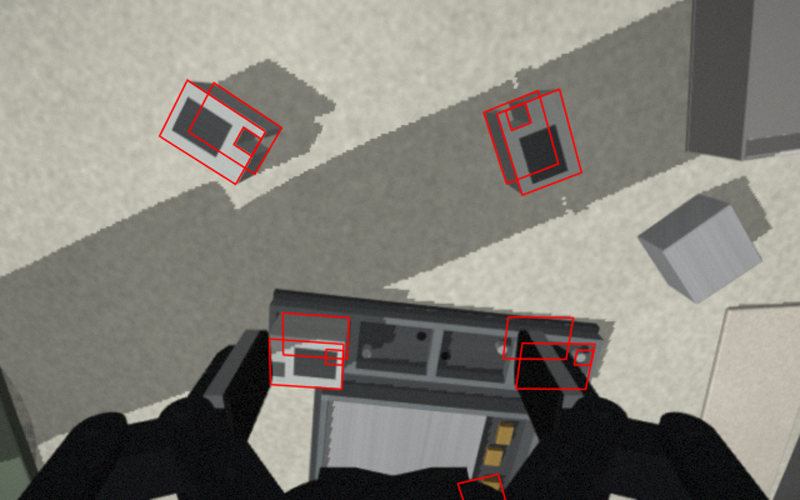

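Die A is home in nest 0. Die C at (530,140) has its notch at the upper end and goes to nest 1, turned. Die B at (220,130) has its notch at the right end and goes to nest 2, straight. Weight_a stands at (700,250).

```bash
python3 - <<'E'
from h import *
move([.6199,.2749,1.9503],.088)
a=1.9503;d=nest(1)-np.array([.6199,.2749]);print(1e3*(d@[np.cos(a),np.sin(a)]),1e3*(d@[np.sin(a),-np.cos(a)]),-(J[2]+np.pi-a))
E
```

```text
tcp [0.5179 0.22   0.2769] yaw 1.563 -> tx 55.7 ty 101.6 tz 188.9 turn -0.387
-128.1309714767177 -159.13809460219105 -1.0743362135897931
```

servo_tool(plan="25 40 30 -0.12 0;55 80 60 -0.24 0;55 102 90 -0.38 0;55 102 110 -0.38 0;55 102 110 -0.38 0;55 102 110 -0.38 0;55 102 110 -0.38 0;55 102 110 -0.38 0;55 102 110 -0.38 0")

```text
t: 21.33
tcp_pos: [0.6202, 0.2751, 0.1691]
orientation: [3.139, -0.0, 1.947]
ft_force: [0.7, -0.4, 0.4]
finger_gap: 0.998
```

```bash
python3 - <<'E'
from h import *
move([.6199,.2749,1.9503],.088)
E
```

```text
tcp [0.6202 0.2751 0.1691] yaw 1.947 -> tx -0.1 ty -0.3 tz 81.1 turn -0.003
```

servo_tool(plan="0 0 30 0 0;0 0 60 0 0;0 0 75 0 0;0 0 80 0 0;0 0 80 0 0;0 0 80 0 0;0 0 80 0 255;0 0 80 0 255;0 0 80 0 255;0 0 80 0 255;0 0 80 0 255;0 0 80 0 255;0 0 60 0 255;0 0 30 0 255;0 0 0 0 255;0 0 0 0 255;0 0 0 0 255")

```text
t: 22.75
tcp_pos: [0.6204, 0.275, 0.1682]
orientation: [3.139, -0.0, 1.948]
ft_force: [-0.2, -0.4, -4.5]
finger_gap: 0.502
```

```bash
python3 - <<'E'
from h import *
move([*nest(1),J[2]+np.pi],.120)
E
```

```text
tcp [0.6204 0.275  0.1682] yaw 1.948 -> tx -128.5 ty -159.3 tz 48.2 turn -1.077
```

servo_tool(plan="-20 -30 0 -0.12 255;-40 -60 0 -0.24 255;-65 -90 0 -0.36 255;-90 -120 0 -0.48 255;-110 -145 0 -0.6 255;-128.5 -159.3 0 -0.72 255;-128.5 -159.3 0 -0.84 255;-128.5 -159.3 0 -0.96 255;-128.5 -159.3 0 -1.077 255;-128.5 -159.3 0 -1.077 255;-128.5 -159.3 15 -1.077 255;-128.5 -159.3 35 -1.077 255;-128.5 -159.3 45 -1.077 255;-128.5 -159.3 48 -1.077 255;-128.5 -159.3 48 -1.077 255;-128.5 -159.3 48 -1.077 255")

```text
t: 24.08
tcp_pos: [0.5193, 0.0969, 0.1192]
orientation: [3.142, -0.0, 3.024]
ft_force: [-0.4, -0.4, -3.4]
finger_gap: 0.5
```

```bash
python3 - <<'E'
from h import *
move([*nest(1),J[2]+np.pi],.097)
E
```

```text
tcp [0.5193 0.0969 0.1192] yaw 3.024 -> tx -0.3 ty 0.1 tz 22.2 turn -0.001
```

servo_tool(plan="0 0 5 0 255;0 0 10 0 255;0 0 14 0 255;0 0 17 0 255;0 0 20 0 255;0 0 22 0 255;0 0 22.5 0 255;0 0 22.5 0 255;0 0 22.5 0 255")

```text
t: 24.83
tcp_pos: [0.5192, 0.0967, 0.0965]
orientation: [3.142, 0.0, 3.025]
ft_force: [-0.4, 0.7, -2.8]
finger_gap: 0.504
```

servo_tool(plan="0 0 0 0 60;0 0 0 0 60;0 0 0 0 60;0 0 -10 0 60;0 0 -40 0 60;0 0 -80 0 0;10 20 -120 0.12 0;20 50 -150 0.24 0;40 90 -175 0.36 0;60 130 -175 0.48 0;70 176 -175 0.6 0;70 176 -175 0.72 0;70 176 -175 0.84 0;70 176 -175 0.96 0;70 176 -175 1.08 0;70 176 -175 1.2 0;70 176 -175 1.32 0;70 176 -175 1.454 0;70 176 -175 1.454 0;70 176 -175 1.454 0")

```text
t: 26.5
tcp_pos: [0.4699, 0.2799, 0.2719]
orientation: [-3.142, -0.0, 1.574]
ft_force: [-0.1, 0.1, 0.0]
finger_gap: 1.0
```

```bash
python3 - <<'E'
from h import *
w=viewer.get_image("wrist");im=w["image"][:,:,::-1].copy()
s=status.read_state();print(s["tcp_pos"],s["orientation"],s["t"])
for x in viewer.outline_of(w,"die0")[:4]:
    q,i=fit_die(w,x["pixels"]);print(round(x["score"],2),np.round(x["rect"]),q.round(4),np.degrees(q[2]),i); draw(w,q,im)
    move(q,.088)
cv2.imwrite("pics/o.png",cv2.resize(im,None,fx=1.25,fy=1.25,interpolation=cv2.INTER_CUBIC))
E
```

```text
[0.47000762 0.27980528 0.27180078] [-3.14144252e+00 -3.97190704e-04  1.57533976e+00] 26.55
0.77 [234. 172.  82.  80.] [ 0.3937  0.2812 -0.5816] -33.322711792990546 0.9775144415051558
tcp [0.4701 0.2797 0.2717] yaw 1.575 -> tx 1.8 ty -76.4 tz 183.7 turn 2.157
0.73 [295. 332.  64.  58.] [0.4471 0.0965 3.0537] 174.96399739308197 0.9288933068257124
tcp [0.4701 0.2797 0.2717] yaw 1.575 -> tx -183.1 ty -23.8 tz 183.7 turn -1.479
0.7 [358. 338.  62.  56.] [0.5195 0.0855 2.9791] 170.6893322703946 0.954954954954955
tcp [0.4701 0.2797 0.2717] yaw 1.575 -> tx -194.4 ty 48.6 tz 183.7 turn -1.404
0.67 [380.  32.  83.  58.] [0.5244 0.4191 1.0362] 59.37161043591731 0.9890961363158264
tcp [0.4701 0.2797 0.2717] yaw 1.575 -> tx 139.2 ty 54.9 tz 183.7 turn 0.539
```

View pics/o.png

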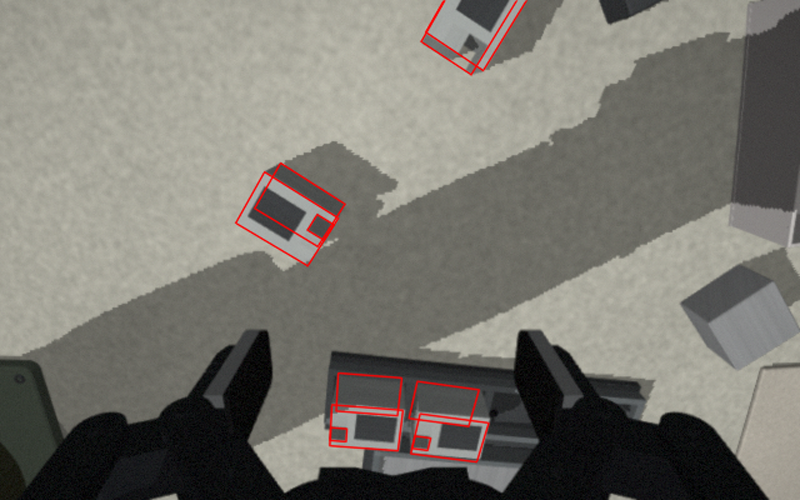

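Dies A and C are seated in nests 0 and 1. Die B at (290,215) has its notch at the right end. Die D at (475,30) has its notch at the lower-left end.

servo_tool(plan="1 -25 20 -0.12 0;1.8 -50 40 -0.24 0;1.8 -76.4 60 -0.36 0;1.8 -76.4 80 -0.48 0;1.8 -76.4 100 -0.6 0;1.8 -76.4 100 -0.72 0;1.8 -76.4 100 -0.84 0;1.8 -76.4 100 -0.98 0;1.8 -76.4 100 -0.98 0;1.8 -76.4 100 -0.98 0;1.8 -76.4 100 -0.98 0;1.8 -76.4 100 -0.98 0")

```text
t: 27.6
tcp_pos: [0.3938, 0.2816, 0.1715]
orientation: [3.141, -0.0, 2.548]
ft_force: [-0.9, 0.0, 0.9]
finger_gap: 0.998
```

```bash
python3 - <<'E'
from h import *
move([.3936,.2815,2.553],.0885)
E
```

```text
tcp [0.3938 0.2816 0.1715] yaw 2.548 -> tx 0.1 ty -0.2 tz 83.0 turn -0.005
```

servo_tool(plan="0 0 30 0 0;0 0 60 0 0;0 0 77 0 0;0 0 83 0 0;0 0 83 0 0;0 0 83 0 0;0 0 83 0 255;0 0 83 0 255;0 0 83 0 255;0 0 83 0 255;0 0 83 0 255;0 0 83 0 255;0 0 60 0 255;0 0 30 0 255;0 0 0 0 255;0 0 0 0 255;0 0 0 0 255")

```text
t: 29.02
tcp_pos: [0.3942, 0.2816, 0.1725]
orientation: [3.139, 0.001, 2.55]
ft_force: [-0.0, -0.3, -3.5]
finger_gap: 0.506
```

```bash
python3 - <<'E'
from h import *
move([*nest(2),J[2]+np.pi],.120)
E
```

```text
tcp [0.3942 0.2816 0.1725] yaw 2.55 -> tx -271.0 ty -50.6 tz 52.5 turn -0.474
```

servo_tool(plan="-40 -8 0 -0.1 255;-80 -15 0 -0.2 255;-120 -22 0 -0.3 255;-160 -30 0 -0.4 255;-200 -37 0 -0.474 255;-240 -45 0 -0.474 255;-271 -50.6 0 -0.474 255;-271 -50.6 0 -0.474 255;-271 -50.6 0 -0.474 255;-271 -50.6 0 -0.474 255;-271 -50.6 20 -0.474 255;-271 -50.6 40 -0.474 255;-271 -50.6 50 -0.474 255;-271 -50.6 52 -0.474 255;-271 -50.6 52 -0.474 255;-271 -50.6 52 -0.474 255")

```text
t: 30.35
tcp_pos: [0.5908, 0.089, 0.1201]
orientation: [3.141, 0.001, 3.025]
ft_force: [0.2, -0.0, -3.0]
finger_gap: 0.506
```

```bash
python3 - <<'E'
from h import *
move([*nest(2),J[2]+np.pi],.097)
E
```

```text
tcp [0.5908 0.089  0.1201] yaw 3.025 -> tx -0.3 ty -0.5 tz 23.1 turn 0.001
```

servo_tool(plan="0 0 5 0 255;0 0 10 0 255;0 0 14 0 255;0 0 17 0 255;0 0 20 0 255;0 0 22 0 255;0 0 23 0 255;0 0 23 0 255;0 0 23 0 255")

```text
t: 31.1
tcp_pos: [0.5906, 0.0885, 0.0973]
orientation: [-3.141, 0.0, 3.025]
ft_force: [-8.3, -1.8, 17.3]
finger_gap: 0.5
```

servo_tool(plan="0 0 0 0 60;0 0 0 0 60;0 0 0 0 60;0 0 -10 0 60;0 0 -40 0 60;0 0 -80 0 60;0 0 -90 0 60;0 0 -90 0 60;0 0 -90 0 60")

```text
t: 31.85
tcp_pos: [0.5908, 0.0884, 0.1873]
orientation: [3.141, 0.001, 3.025]
ft_force: [-0.7, 0.4, -0.3]
finger_gap: 0.762
```

```bash
python3 - <<'E'
from h import *
w=viewer.get_image("scene");save(w,"q.png",(265,180,485,330),3.6)
move([.48,.27,1.5708],.27)
E
```

```text
tcp [0.5906 0.0884 0.1864] yaw 3.025 -> tx 131.0 ty 167.5 tz -83.6 turn 1.454
```

View pics/q.png

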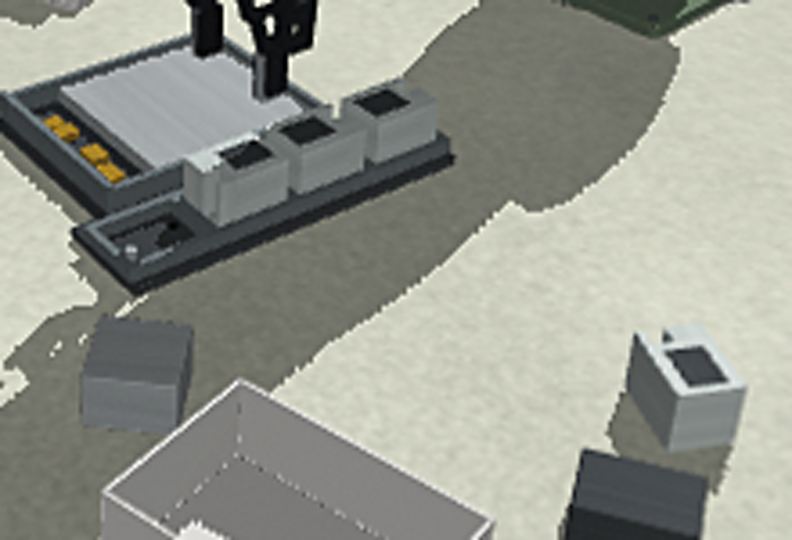

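servo_tool(plan="20 38 -30 0.12 0;40 76 -60 0.24 0;60 114 -84 0.36 0;80 152 -84 0.48 0;100 190 -84 0.6 0;118 229 -84 0.72 0;118 229 -84 0.84 0;118 229 -84 0.96 0;118 229 -84 1.08 0;118 229 -84 1.2 0;118 229 -84 1.32 0;118 229 -84 1.454 0;118 229 -84 1.454 0;118 229 -84 1.454 0;118 229 -84 1.454 0")

```text
t: 33.15
tcp_pos: [0.5001, 0.3297, 0.2699]
orientation: [-3.141, 0.001, 1.575]
ft_force: [0.2, -0.7, 0.5]
finger_gap: 1.001
```

```bash
python3 - <<'E'
from h import *
w=viewer.get_image("wrist");im=w["image"][:,:,::-1].copy()
for x in viewer.outline_of(w,"die0")[:2]:
    q,i=fit_die(w,x["pixels"]);q[2]=(q[2]%np.pi)-np.pi;print(round(x["score"],2),np.round(x["rect"]),q.round(4),np.degrees(q[2]),i); draw(w,q,im)
    move([q[0],q[1],q[2]+np.pi],.0885)
cv2.imwrite("pics/r.png",im)
E
```

```text
0.9 [330. 365.  60.  32.] [ 0.5189  0.0956 -0.1213] -6.948743782526262 0.5570309481153617
tcp [0.5002 0.3296 0.2701] yaw 1.574 -> tx -234.1 ty 18.1 tz 181.6 turn -1.447
0.84 [392. 371.  58.  44.] [ 0.5922  0.0731 -0.0916] -5.249821083785666 0.649908556753181
tcp [0.5002 0.3296 0.2701] yaw 1.574 -> tx -256.7 ty 91.3 tz 181.6 turn -1.476
```

View pics/r.png

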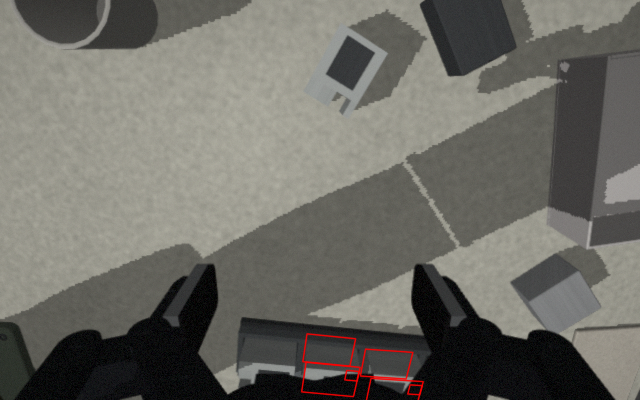

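```bash
python3 - <<'E'
from h import *
w=viewer.get_image("wrist")
for x in viewer.outline_of(w,"die0"):
    if x["rect"][1]>200: continue
    q,i=fit_die(w,x["pixels"]);q[2]=(q[2]%np.pi)-np.pi;print(round(x["score"],2),np.round(x["rect"]),q.round(4),np.degrees(q[2]),i)
    move([q[0],q[1],q[2]+np.pi],.0885)
E
```

```text
0.98 [344.  71.  82.  94.] [ 0.5244  0.4189 -2.0846] -119.44089162620816 0.9740170505153327
tcp [0.5003 0.3296 0.2703] yaw 1.572 -> tx 89.3 ty 24.3 tz 181.8 turn 0.515
```

servo_tool(plan="30 8 30 0.12 0;60 16 60 0.24 0;89.3 24.3 90 0.36 0;89.3 24.3 100 0.48 0;89.3 24.3 100 0.52 0;89.3 24.3 100 0.52 0;89.3 24.3 100 0.52 0;89.3 24.3 100 0.52 0;89.3 24.3 100 0.52 0")

```text
t: 34.1
tcp_pos: [0.5248, 0.4188, 0.1711]
orientation: [3.141, -0.001, 1.052]
ft_force: [0.6, 0.4, -0.8]
finger_gap: 1.0
```

```bash
python3 - <<'E'
from h import *
move([.5244,.4190,1.055],.0885)
E
```

```text
tcp [0.5248 0.4188 0.1711] yaw 1.052 -> tx -0.0 ty -0.4 tz 82.6 turn -0.003
```

servo_tool(plan="0 0 30 0 0;0 0 60 0 0;0 0 77 0 0;0 0 82.5 0 0;0 0 82.5 0 0;0 0 82.5 0 0;0 0 82.5 0 255;0 0 82.5 0 255;0 0 82.5 0 255;0 0 82.5 0 255;0 0 82.5 0 255;0 0 82.5 0 255;0 0 60 0 255;0 0 30 0 255;0 0 0 0 255;0 0 0 0 255;0 0 0 0 255")

```text
t: 35.52
tcp_pos: [0.5247, 0.4193, 0.1717]
orientation: [3.141, -0.002, 1.051]
ft_force: [-0.8, 0.5, -3.7]
finger_gap: 0.5
```

```bash
python3 - <<'E'
from h import *
move([*nest(3),J[2]+np.pi],.120)
E
```

```text
tcp [0.5247 0.4193 0.1717] yaw 1.051 -> tx -225.8 ty 288.1 tz 51.7 turn -1.974
```

servo_tool(plan="-20 26 0 -0.12 255;-40 52 0 -0.24 255;-60 78 0 -0.36 255;-80 104 0 -0.48 255;-100 130 0 -0.6 255;-120 156 0 -0.72 255;-140 182 0 -0.84 255;-160 208 0 -0.96 255;-180 232 0 -1.08 255;-200 256 0 -1.2 255;-220 280 0 -1.32 255;-225.8 288.1 0 -1.44 255;-225.8 288.1 0 -1.56 255;-225.8 288.1 0 -1.68 255;-225.8 288.1 0 -1.8 255;-225.8 288.1 0 -1.92 255;-225.8 288.1 0 -1.974 255;-225.8 288.1 0 -1.974 255;-225.8 288.1 0 -1.974 255;-225.8 288.1 0 -1.974 255")

```text
t: 37.18
tcp_pos: [0.662, 0.08, 0.1697]
orientation: [-3.142, -0.001, 3.023]
ft_force: [-1.1, -0.1, -4.1]
finger_gap: 0.504
```

```bash
python3 - <<'E'
from h import *
move([*nest(3),J[2]+np.pi],.120)
E
```

```text
tcp [0.662  0.08   0.1697] yaw 3.023 -> tx -0.5 ty 0.2 tz 49.7 turn -0.002
```

servo_tool(plan="0 0 20 0 255;0 0 40 0 255;0 0 48 0 255;0 0 50 0 255;0 0 54 0 255;0 0 58 0 255;0 0 62 0 255;0 0 65 0 255;0 0 68 0 255;0 0 70 0 255;0 0 72 0 255;0 0 72.5 0 255;0 0 72.5 0 255;0 0 72.5 0 255")

```text
t: 38.35
tcp_pos: [0.6623, 0.0799, 0.098]
orientation: [3.142, 0.0, 3.025]
ft_force: [-0.0, -1.2, -4.0]
finger_gap: 0.502
```

servo_tool(plan="0 0 1 0 255;0 0 1 0 255;0 0 1 0 60;0 0 1 0 60;0 0 1 0 60;0 0 -10 0 60;0 0 -40 0 60;0 0 -80 0 60;20 -20 -120 0.12 0;40 -40 -160 0.24 0;60 -60 -200 0.36 0;80 -80 -200 0.48 0;92 -91 -200 0.6 0;92 -91 -200 0.72 0;92 -91 -200 0.84 0;92 -91 -200 0.96 0;92 -91 -200 1.08 0;92 -91 -200 1.2 0;92 -91 -200 1.32 0;92 -91 -200 1.454 0")

```text
t: 40.02
tcp_pos: [0.5602, 0.0004, 0.2988]
orientation: [3.141, -0.001, 1.574]
ft_force: [0.1, 0.7, -0.1]
finger_gap: 1.0
```

servo_tool(plan="0 0 0 0 0;0 0 0 0 0;0 0 0 0 0")

```text
t: 40.27
tcp_pos: [0.5603, 0.0004, 0.2983]
orientation: [3.141, -0.0, 1.584]
ft_force: [0.7, -0.6, 0.1]
finger_gap: 0.999
```

```bash
cat > chk.py <<'E'
from h import *
import pickle
w=viewer.get_image("wrist");S=viewer.get_image("scene");print(status.read_state()["t"])
c,s=np.cos(J[2]),np.sin(J[2])
# height test: fit silhouette IoU of each die at its nest for base z 8 vs 18 mm
def hull(p,q,z): return cv2.fillConvexPoly(np.zeros((400,640),np.uint8),cv2.convexHull(proj(p,die_pts(q,(z,z+.045))).astype(np.float32)).astype(np.int32),1)
for n,p in (("w",w),("s",S)):
  for o in viewer.outline_of(p,"die0"):
    m=o["pixels"].astype(np.uint8);u=o["rect"][:2];X=onz(p,[u],.03)[0]
    i=int(np.argmin([np.hypot(*(nest(k)-X[:2])) for k in range(4)]))
    r=[]
    for z in (.004,.008,.012,.018):
      best=0
      for dx in np.arange(-3,3.1,1.5):
        for dy in np.arange(-3,3.1,1.5):
          h=hull(p,[*(nest(i)+np.array([dx,dy])/1e3),J[2]],z);best=max(best,(h&m).sum()/(h|m).sum())
      r.append(round(best,3))
    print(n,round(o["score"],2),np.round(u),"nest",i,"off mm",(1e3*(X[:2]-nest(i))).round(0),"IoU z4,8,12,18",r)
  for t in ("scraper","chip0"):
    for o in viewer.outline_of(p,t):
      X=onz(p,[o["rect"][:2]],.03 if t=="scraper" else .008)[0];d=X[:2]-J[:2];print(n,t,round(o["score"],2),np.round(o["rect"]),X.round(3),"jig mm",(1e3*np.array([d@[c,s],d@[-s,c]])).round(0))
E
python3 chk.py
```

```text
40.3667
w 0.7 [353.  74.] nest 2 off mm [5. 1.] IoU z4,8,12,18 [np.float64(0.905), np.float64(0.904), np.float64(0.886), np.float64(0.866)]
w 0.7 [309. 147.] nest 2 off mm [-36. -69.] IoU z4,8,12,18 [np.float64(0.015), np.float64(0.018), np.float64(0.019), np.float64(0.021)]
w 0.64 [269.  65.] nest 1 off mm [-2. -0.] IoU z4,8,12,18 [np.float64(0.9), np.float64(0.907), np.float64(0.898), np.float64(0.869)]
w 0.61 [427.  88.] nest 3 off mm [ 4. -1.] IoU z4,8,12,18 [np.float64(0.903), np.float64(0.906), np.float64(0.899), np.float64(0.868)]
w 0.57 [191.  55.] nest 0 off mm [-3. -1.] IoU z4,8,12,18 [np.float64(0.901), np.float64(0.894), np.float64(0.882), np.float64(0.861)]
w scraper 0.56 [236. 372.  29.  37.] [ 0.465 -0.27   0.03 ] jig mm [ -47. -275.]
w scraper 0.48 [133. 397.  19.   4.] [ 0.323 -0.317  0.03 ] jig mm [-183. -338.]
w chip0 0.77 [369. 197.  22.  16.] [ 0.623 -0.038  0.008] jig mm [ 82. -26.]
w chip0 0.76 [377. 171.  16.  19.] [ 0.629 -0.008  0.008] jig mm [85.  4.]
w chip0 0.62 [365. 240.  23.  13.] [ 0.621 -0.091  0.008] jig mm [ 87. -79.]
w chip0 0.47 [364. 228.  16.  
[... 270 characters left out ...]
23.] nest 1 off mm [-6.  1.] IoU z4,8,12,18 [np.float64(0.664), np.float64(0.707), np.float64(0.702), np.float64(0.708)]
s 0.92 [374. 215.] nest 0 off mm [-7.  2.] IoU z4,8,12,18 [np.float64(0.678), np.float64(0.702), np.float64(0.697), np.float64(0.696)]
s 0.88 [307. 239.] nest 3 off mm [-8. -6.] IoU z4,8,12,18 [np.float64(0.769), np.float64(0.8), np.float64(0.801), np.float64(0.8)]
s scraper 0.95 [274. 168.  23.  20.] [ 0.474 -0.308  0.03 ] jig mm [ -34. -311.]
s scraper 0.7 [251. 157.  17.  24.] [ 0.483 -0.428  0.03 ] jig mm [ -11. -429.]
s scraper 0.57 [310. 159.  20.  24.] [ 0.338 -0.28   0.03 ] jig mm [-173. -300.]
s chip0 0.51 [328. 225. 124.  70.] [0.548 0.037 0.008] jig mm [-1. 40.]
```

The view budget is spent, so nest 2, where contact force showed, gets a light touch from above with closed fingers.

servo_tool(plan="40 15 30 0 255;80 30 60 0 255;88 31 100 0 255;88 31 130 0 255;88 31 150 0 255;88 31 160 0 255;88 31 163 0 255;88 31 166 0 255;88 31 168 0 255;88 31 169 0 255;88 31 169 0 255;88 31 169 0 255", force=30)

```text
t: 41.67
tcp_pos: [0.5908, 0.0885, 0.1297]
orientation: [3.141, -0.0, 1.58]
ft_force: [-0.1, -0.9, 0.7]
finger_gap: -0.004
```

servo_tool(plan="0 0 1 0 255;0 0 2 0 255;0 0 3 0 255;0 0 3 0 255")

```text
t: 42.0
tcp_pos: [0.5905, 0.0885, 0.1258]
orientation: [-3.142, 0.0, 1.58]
ft_force: [-0.6, 0.1, -0.3]
finger_gap: -0.002
```

servo_tool(plan="0 0 -30 0 255;0 0 -70 0 255;-40 -10 -110 0 200;-80 -30 -170 0 100;-88 -31 -170 0 0;-88 -31 -170 0 0;-88 -31 -170 0 0;-88 -31 -170 0 0;-88 -31 -170 0 0")

```text
t: 42.75
tcp_pos: [0.5603, 0.0014, 0.2948]
orientation: [-3.14, -0.001, 1.581]
ft_force: [-0.2, -0.2, -0.1]
finger_gap: 0.978
```

```bash
python3 - <<'E'
from h import *
S=viewer.get_image("scene")
print([(round(o["score"],2),np.round(o["rect"]).tolist()) for o in viewer.outline_of(S,"die0")],status.read_state()["t"])
print(hand_in())
E
```

```text
[(0.93, [374.0, 214.0, 24.0, 23.0]), (0.88, [329.0, 233.0, 31.0, 28.0]), (0.87, [353.0, 222.0, 25.0, 25.0]), (0.86, [309.0, 239.0, 32.0, 24.0])] 42.85
the job is handed in; nothing more can be done
None
```

The job is done and handed in at about 43 s of the 208 s allowed. It reported no verdict.

- **Chips:** two passes with the scraper pushed all four chips into the trough. The picture after the second pass showed the platen clear, and a later check found all four still in the trough.
- **Scraper:** it is back upright in its stand. I checked this by picture after setting it down, and it was found at the same spot near the end.
- **Dies:** all four are seated, those in nests 0 and 1 turned half round and those in nests 2 and 3 straight. Each went down to about 8–9 mm above the table, against the 8 mm nest floor, so none is standing on a pin.
- **Nest 2:** this die met 17 N while being lowered. A touch with closed fingers afterwards found no contact at 53 mm above the table, which is where the top of a seated die lies, so it is home.

The check that a die's outline fits its nest floor gave mixed results. In the wrist picture the best match was at floor height or just below. The scene picture was too coarse to tell. I relied on the lowering heights and the touch instead. Nest 3 had no contact force and no touch test, and I had used up my pictures by then.

No die was seen to be knocked aside, and I did not handle the other things on the table.

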